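Hold a wooden strip in the marking guard

TASK

Pick up the wooden strip from the bench and slide either end of it, level and straight, through the small window in the yellow front of the marking guard until that end is under the grey print head, a little past the black nozzle inside, and finish while still holding it there in the gripper: do not let go, and do not leave it jammed or pressed hard against the guard. Feed it in gently without ramming the guard, and leave the tape measure, the tin of screws and the cork sanding block where they are.

Things in the scene. Friction and masses are not known exactly. Their poses are not given: they have to be found in the camera images.
- strip: Loose straight strip of wood, 240 mm long (its y axis), 22 mm wide (x), 18 mm high (z), about 0.06 kg, lying flat on the bench. Origin at the centre of its underside. Both ends are alike.
- strip_end_a (a point): Centre of the strip's end face at its +y end (120 mm from the middle, 9 mm above the underside). Axes as the strip.
- strip_end_b (a point): Centre of the strip's end face at its -y end (120 mm from the middle, 9 mm above the underside). Axes as the strip.
- guard: Marking guard, fixed: base 140 (x) x 150 (y) x 12 mm, yellow upright front plate 130 mm wide, 6 mm thick, clear sides and roof (top z = 134 mm), closed grey back, grey print head on the roof that begins 40 mm behind the front face and reaches z = 184 mm. Origin: centre of the base's underside; x points from the front plate into the guard, z up.
- window (a point): Centre of the window, on the yellow plate's front face, 90 mm above the bench. Window 24 mm wide (y) x 20 mm high (z): the flat strip has 2 mm to spare each way. x points into the guard, z up. A black flared bezel stands 8 mm out from the plate, mouth about 36 x 32 mm. Inside it is free for 105 mm behind the front face, up to the back wall.
- nozzle (a point): Tip of the black nozzle, 12 mm thick, that hangs from the guard's roof: 48 mm behind the window's front face, 20 mm above the window's centre, so 11 mm above the strip when that lies under it. Axes as the guard.
- tape_measure: Bystander: loose yellow tape measure, 36 x 86 x 64 mm, standing to the left of the guard and of the strip. Origin at the centre of its underside.
- screw_tin: Bystander: loose round open metal tin of screws, 94 mm across, 28 mm high, in front of the guard. Origin at the centre of its underside.
- sanding_block: Bystander: loose cork sanding block, 60 x 97 x 30 mm, to the left behind the strip. Origin at the centre of its underside.
Mind the look-alikes: they are no part of the job. Of the things that look like the strip, the larger one is meant.

How it is judged:
On the way:
1. the strip is lifted off the bench in the gripper (height (world z) of strip above 0.03 m and contact force between the fingers and strip above 1 N), for 0.1 s.
At the end, for the whole second after the job is handed in: One end of the strip is 50 to 105 mm behind the window's front face (past the nozzle) and within 8 mm of its axis; strip aligned to 0.09 rad, gripped, at rest, under 8 N on the guard; the three bystanders within 15 mm of their places (((x of strip_end_a in the frame of window between 0.05 and 0.105 m and y of strip_end_a in the frame of window between -0.008 and 0.008 m and z of strip_end_a in the frame of window between -0.008 and 0.008 m) or (x of strip_end_b in the frame of window between 0.05 and 0.105 m and y of strip_end_b in the frame of window between -0.008 and 0.008 m and z of strip_end_b in the frame of window between -0.008 and 0.008 m)) and angle between the y axis of strip and the x axis of window, either way round below 0.09 rad and contact force between the fingers and strip above 1 N and contact force between strip and guard below 8 N and linear speed of strip below 0.02 m/s and distance of each of tape_measure, screw_tin, sanding_block from where it was at the start of the episode below 0.015 m); the arm keeps its last pose, push and grip.
It fails at once if the strip or the arm pushes on the guard with more than 25 N (contact force between any of strip, the arm, the fingers and guard above 25 N).
It fails at once if a bystander is knocked from its place by more than 15 mm (distance of any of tape_measure, screw_tin, sanding_block from where it was at the start of the episode above 0.015 m).
It also fails if it takes over 38 s, if anything falls off the work surface, if the arm or the gripper's body presses on something with over 40 N, if the wrist force passes 120 N, or if a joint passes its speed limit or range.

ROBOT

A 6-joint arm with a two-finger parallel gripper is mounted at the origin on a cart in front of the work surface, level with it; the furniture and walls round the work are solid. World frame = base frame: x ahead of the robot, y to its left, z up, the work surface at z = 0. Lengths are in m, angles in rad, forces in N, time in s.
With the tool pointing down it reaches from about 0.375 to 0.9 m from the base axis. Payload 3.1 kg.
Tool frame: the origin (TCP) lies at the centre of the arm's flange, where the gripper is bolted on; the fingertips stand 182 mm ahead of it and the grasp point (between the pads) lies 164 mm ahead of it; z points along the fingers, y is the line along which they close (so a half turn about z gives the same grasp; the last joint's range is limited). The gripper opens to 87 mm and grips with 3 to 60 N. Pads are 19 mm wide; open, the fingers measure 117 mm over their backs; the gripper's body (75 mm by 190 mm) begins 51 mm behind the grasp point.
Start: joints at [-1.355, 0.527, 1.433, -0, 1.181, -0.178], TCP at [0.24, -0.577, 0.405] pointing down, gripper open.
Joint ranges: [-3.08, 3.08], [-0.75, 2.2], [0.22, 2.44], [-1.43, 4.57], [0, 2.65], [-2.85, 2.85]. Speed limits (rad/s): [2.79, 2.79, 3.14, 3.14, 3.14, 3.14].

INTERFACE

Orientations are given as a unit quaternion [x, y, z, w].
In Python, from rig import * gives the robot as it stands.
- The arm moves only by the tool move_arm, never from a script. Its argument "commands" is a list that holds one entry, the list of rows, each a list of 6 numbers: the shift along the tool's x, y, z in units of 40 mm (1.0 is 40 mm), then the turn, a rotation vector about the tool's x, y, z in rad. A call has 1 to 12 rows; each row is the pose to reach, as a shift and turn from the pose commanded when the call began, along the tool's axes at that moment; what a row does not reach only later rows make up. A row lasts 1/8 s, in which the tool goes at most 62.5 mm and 10.7 degrees, less where a joint would pass 70% of its speed; a pose out of reach is approached as far as the arm can. A call with a gripper value outside its range is refused whole. "claw" is the closure, from -1 (fully open) to 1 (shut), so that 0 is half open, set as the call begins (left out, the last holds). The fingers move at their own pace and stop on an object; "squeeze" is the grip in N (left out, the last holds). Time passes only in rows, so rows that repeat a pose let the fingers close. It gives the time, the measured TCP pose, the force, the opening and the grip force at its end, in the units of the state.
- get_obs(): the state, without advancing time (a new reading comes with each control period).
- camera(name): name is "scene" or "side" or "wrist"; returns a dict with "pixels" (420x560x3 uint8, blue, green, red), "range_z" (420x560 float32, m along the optical axis (not along the pixel's ray), 0 where there is no reading), "camera_matrix" (3x3 intrinsics, pixels), "extrinsics" (4x4, takes a point from world to camera coordinates). Camera axes: x right, y up, looking along -z (the intrinsics and any distortion apply to the point x, -y, -z); pixel columns grow to the right and rows downward; lengths in m; the calibration is good to about 2 mm. A picture is of the moment at which its call begins.
- hand_in(): hands the job in; it is judged then, once.
The state is a dict: "time": time; "q": joint angles; "joint_velocities": joint speeds; "joint_torque": joint torques, N m; "position": TCP position; "tool_rot": TCP orientation; "ft_force": force on the tool from outside, world axes, zero at the start; "moment": the same for the moment, N m; "grip_width": finger opening in m; "grip_force": force on a finger pad.
Only numpy, scipy, OpenCV 4.12 (cv2) and the standard library are available. Lean on these libraries where they do the work, as an engineer would, in place of code of your own. Each camera call takes 0.05 s, during which the arm holds its last target. There are 200 camera calls.

## Working session

There is one attempt and no reset: what is moved stays moved. The work goes in short steps, Python scripts to look and compute and a tool call to move; the robot and the scene stay as the last step left them, time stands still between calls to the robot, and variables do not carry over. Pictures are saved under pics/ and viewed, at most 10 in all, crops included, and the job is handed in when it is done.

Besides the shell and the picture viewer there is one more tool, called after "Request:" as name([rows], argument=value, ...), one row to a line, values as JSON. move_arm: Moves the arm, as the interface text tells. Its arguments: {"type":"object","properties":{"commands":{"type":"array","items":{"type":"array","items":{"type":"array","items":{"type":"number"}}}},"claw":{"type":"number"},"squeeze":{"type":"number"}},"required":["commands"]}

```bash
mkdir -p pics
cat > h.py <<'E'
from rig import *
import numpy as np, cv2
from scipy.spatial.transform import Rotation as R
def world(c):
    K=c["camera_matrix"];E=np.array(c["extrinsics"]);z=c["range_z"]
    v,u=np.mgrid[:z.shape[0],:z.shape[1]]
    p=np.stack([(u-K[0,2])/K[0,0]*z,-(v-K[1,2])/K[1,1]*z,-z],-1)
    w=(p-E[:3,3])@E[:3,:3]
    w[z==0]=np.nan
    return w
E
python3 - <<'E'
from h import *
o=get_obs();print(o)
for n in("scene","side"):
    c=camera(n);cv2.imwrite(f"pics/{n}0.png",c["pixels"]);np.savez(f"{n}0.npz",**c)
    print(c["camera_matrix"],c["extrinsics"])
E
```

```text
{'time': 0.0, 'q': array([-1.35550329e+00,  5.28460569e-01,  1.43388367e+00, -1.36290857e-05,
        1.18141931e+00, -1.78484396e-01]), 'joint_velocities': array([-0.00256225,  0.00165174,  0.00060075, -0.00053644,  0.00108009,
       -0.00042236]), 'joint_torque': array([-1.11835134e-04, -4.40037596e+01, -1.76594746e+01,  6.33885898e-02,
        5.82536019e-02, -1.80034876e-04]), 'position': array([ 0.23976036, -0.57681331,  0.40378059]), 'tool_rot': array([ 9.80678865e-01,  1.95621535e-01, -2.62762937e-05, -1.08514409e-03]), 'ft_force': array([ 0.20224477,  0.88533301, -0.29810483]), 'moment': array([0.01071502, 0.05058313, 0.00844885]), 'grip_force': 0.0, 'grip_width': 0.08657509896308145}
[[386.79442204   0.         280.55765198]
 [  0.         386.79442204 213.33636803]
 [  0.           0.           1.        ]] [[-0.75249679 -0.65851838 -0.01010595  0.54038079]
 [ 0.3698257  -0.43520172  0.82087052 -0.18732621]
 [-0.54495645  0.61396499  0.57102492 -0.70598329]
 [ 0.          0.          0.          1.        ]]
[[526.98341992   0.         288.00366902]
 [  0.         526.98341992 210.04613237]
 [  0.           0.           1.        ]] [[ 0.97284201 -0.23083718  0.01710613 -0.52416966]
 [ 0.1396705   0.64434569  0.75187152 -0.26734972]
 [-0.18458216 -0.72906298  0.6590877  -1.00470483]
 [ 0.          0.          0.          1.        ]]
```

View pics/scene0.png

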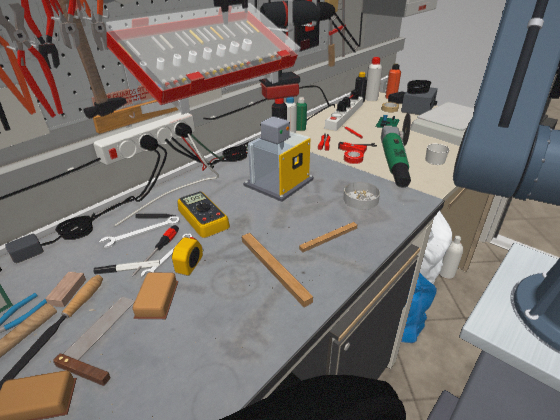

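View pics/side0.png

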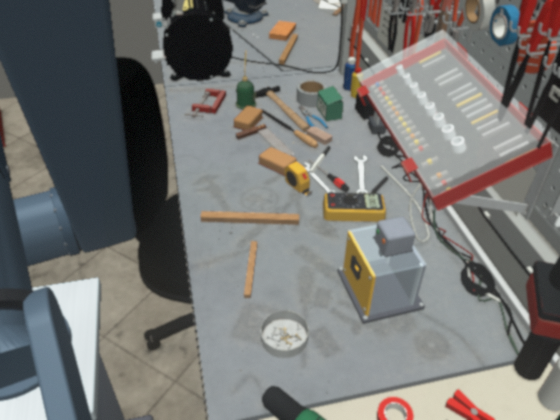

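The strip lies from (245,237) to (308,300) in the scene view and from (202,216) to (298,219) in the side view. The guard's yellow front, with its window, is at about (295,160) in scene and (357,268) in side. The smaller look-alike stick is at (328,236) in scene. Next I'll measure both.

Run:
```python
from h import *
def big(m):
    n,l,s,ce=cv2.connectedComponentsWithStats(m.astype(np.uint8));return l
for n,sp,yp,dk in(("scene",(275,268),(305,180),(297,160)),("side",(250,218),(365,290),(357,268))):
    c=dict(np.load(n+"0.npz"));w=world(c);im=c["pixels"];h=cv2.cvtColor(im,cv2.COLOR_BGR2HSV)
    print(n,"hsv",h[sp[1],sp[0]],h[yp[1],yp[0]],"pt",w[sp[1],sp[0]],w[yp[1],yp[0]])
    m=(h[...,0]<22)&(h[...,1]>90)&(h[...,2]>60)
    l=big(m);m=l==l[sp[1],sp[0]]
    cnt=max(cv2.findContours(m.astype(np.uint8),0,2)[0],key=cv2.contourArea)
    P=w[m];t=P[(P[:,2]>.014)&(P[:,2]<.023)]
    r=cv2.minAreaRect((t[:,:2]*1000).astype(np.float32));print("strip top",len(t),np.median(t[:,2]),r)
    mm=t.mean(0);u,s,v=np.linalg.svd(t[:,:2]-mm[:2],full_matrices=False);print("dir",v[0],"ang",np.arctan2(v[0][1],v[0][0]),"range",np.percentile((t[:,:2]-mm[:2])@v[0],[0,100]),mm)
    m=(h[...,0]>20)&(h[...,0]<34)&(h[...,1]>120)&(h[...,2]>60)
    l=big(m);m=l==l[yp[1],yp[0]];P=w[cv2.erode(m.astype(np.uint8),np.ones((3,3)))>0];P=P[np.isfinite(P[:,0])]
    mm=np.median(P,0);Q=P[np.linalg.norm(P-mm,axis=1)<.1]
    for _ in range(3):
        c0=Q.mean(0);v=np.linalg.svd(Q-c0,full_matrices=False)[2][2];d=abs((Q-c0)@v);Q=Q[d<2*d.std()+.0005]
    print("plate n",v,"c",c0,len(Q),d.std(),Q.min(0),Q.max(0))
    if n=="scene":
        cr=im[120:210,240:330]
    else: cr=im[215:325,330:430]
    cv2.imwrite(f"pics/{n}c.png",cv2.resize(cr,None,fx=5,fy=5,interpolation=cv2.INTER_CUBIC))
```

```text
scene hsv [ 15 136 187] [126  24 106] pt [0.49088866 0.27671585 0.01707884] [ 0.67368795 -0.05501159  0.01107545]
strip top 890 0.017346330195967298 ((502.20623779296875, 268.7967224121094), (23.17212677001953, 238.28262329101562), 74.74183654785156)
dir [-0.96665405  0.25608584] ang 2.8826218238045658 range [-0.1326408   0.10569907] [0.48930946 0.27273575 0.01730219]
plate n [ 2.51496515e-04  1.67546306e-04 -9.99999954e-01] c [ 5.96650455e-01  1.40030230e-01 -5.43885097e-04] 2445 0.00043176552798475756 [ 0.50306922  0.0406345  -0.00191525] [0.69977738 0.22903272 0.00081629]
side hsv [ 15 109 155] [ 21 156 129] pt [0.50541591 0.25969142 0.01347456] [ 0.68229813 -0.05442402  0.06381499]
strip top 505 0.015908452259306625 ((505.14825439453125, 263.8670959472656), (27.507041931152344, 235.44927978515625), 75.2449951171875)
dir [ 0.96622849 -0.25768682] ang -0.2606274051818984 range [-0.1145039   0.12093993] [0.50215396 0.26511158 0.01611191]
plate n [ 9.98530187e-01  5.41945750e-02 -6.43200758e-04] c [ 0.67949519 -0.02965336  0.0724053 ] 527 0.00028864487393376304 [ 0.6748411  -0.08012012  0.01920242] [0.68293609 0.04293879 0.1279813 ]
```

Run:
```python
from h import *
res={}
for n in("scene","side"):
    c=dict(np.load(n+"0.npz"));w=world(c);im=c["pixels"];h=cv2.cvtColor(im,cv2.COLOR_BGR2HSV)
    yel=(h[...,0]>17)&(h[...,0]<36)&(h[...,1]>110)
    box=(w[...,0]>.64)&(w[...,0]<.72)&(w[...,1]>-.12)&(w[...,1]<.08)&(w[...,2]>.015)&(w[...,2]<.14)
    Q=w[yel&box]
    for _ in range(4):
        c0=Q.mean(0);v=np.linalg.svd(Q-c0,full_matrices=False)[2][2];v*=np.sign(v[0]);d=abs((Q-c0)@v);Q=Q[d<2*d.std()+.0003]
    e=np.cross([0,0,1],v);e/=np.linalg.norm(e)
    s=(Q-c0)@e
    print(n,"n",v,"c",c0,len(Q),"lat",np.percentile(s,[.5,99.5]),"z",np.percentile(Q[:,2],[.5,99.5]))
    a,b=np.percentile(s,[.5,99.5]);print("  mid",c0+e*(a+b)/2)
    # dark bezel / window
    dk=(h[...,2]<70)&box&(w[...,2]>.06)&(w[...,2]<.12)
    D=w[dk]; print("  dark",len(D),"off-plane",np.percentile((D-c0)@v,[2,50,98]),"rect mid", (np.percentile((D-c0)@e,[2,98])), np.percentile(D[:,2],[2,98]))
    bz=dk&(((w-c0)@v)<-.003)
    B=w[bz]; 
    if len(B): 
        a,b=np.percentile((B-c0)@e,[1,99]);print("  bezel",len(B),a,b,c0+e*(a+b)/2,np.percentile(B[:,2],[1,99]))
```

```text
scene n [0.99859558 0.05296989 0.00102589] c [ 0.67491411 -0.00855236  0.07498121] 667 lat [-0.06849899  0.06019216] z [0.01594725 0.13236616]
  mid [ 0.67513412 -0.01269994  0.07498121]
  dark 73 off-plane [-0.00814234 -0.0052494  -0.00019479] rect mid [-0.02170538  0.01715039] [0.07328906 0.10741056]
  bezel 54 -0.021904540595168227 0.018579643407760374 [ 0.67500217 -0.01021248  0.07498121] [0.07275338 0.10758154]
side n [ 9.98499945e-01  5.47510408e-02 -4.28283287e-04] c [ 0.67904486 -0.02074497  0.07692313] 795 lat [-0.05863194  0.06816404] z [0.01545453 0.13301393]
  mid [ 0.67878391 -0.01598607  0.07692313]
  dark 70 off-plane [-0.00815568 -0.00542273 -0.00175014] rect mid [-0.01234245  0.02622978] [0.07174344 0.10735372]
  bezel 65 -0.012793177385274966 0.02691914330493374 [ 0.67865815 -0.01369258  0.07692313] [0.07182356 0.10769426]
```

View pics/scenec.png

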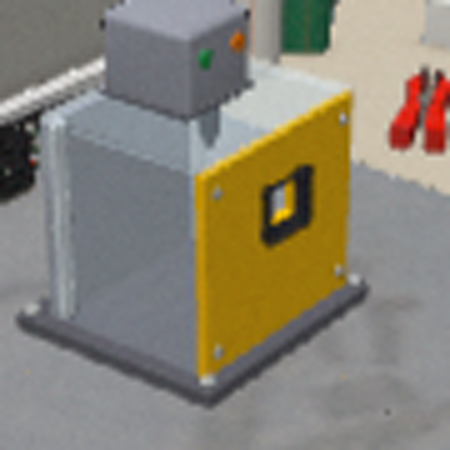

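View pics/sidec.png

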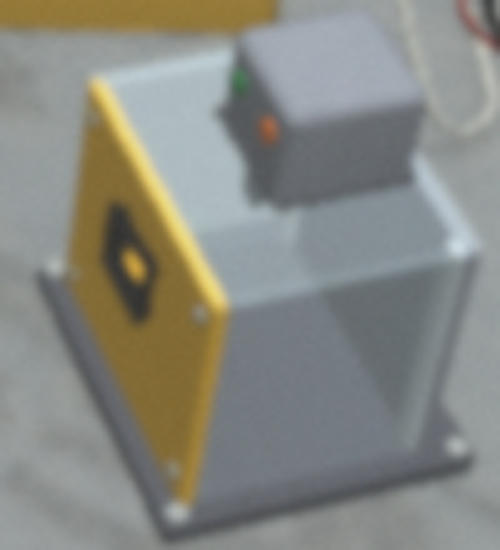

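The crops show the window as a black bezel at about (288,205) in the scene crop and (130,262) in the side crop; the plate front is clear. The guard's yaw is about 0.054 rad. Next I'll work out the move that puts the gripper above the strip.

```bash
cat >> h.py <<'E'
def plan(p,yaw,tilt=None,ref=None):
    o=get_obs();T=R.from_quat(o["tool_rot"]);P=o["position"]
    if ref is not None: P,T=ref
    G=R.from_matrix(np.array([[np.cos(yaw),np.sin(yaw),0],[np.sin(yaw),-np.cos(yaw),0],[0,0,-1.]]))
    print("t",o["time"],"shift/40mm",np.round(T.inv().apply(np.array(p)-P)/.04,3),"rv",np.round((T.inv()*G).as_rotvec(),4))
E
python3 - <<'E'
from h import *
plan([.42,-.1,.40],-.26);plan([.475,.274,.33],-.26)
c=dict(np.load("side0.npz"));w=world(c)
for n,(u,v) in dict(tape=(296,177),tin=(285,335),block=(278,160)).items(): print(n,np.nanmedian(w[v-4:v+5,u-4:u+5].reshape(-1,3),0))
E
```

```text
t 0.1 shift/40mm [ 8.736 -9.28   0.118] rv [-2.000e-03  3.000e-04  6.538e-01]
t 0.1 shift/40mm [ 13.592 -17.383   1.885] rv [-2.000e-03  3.000e-04  6.538e-01]
tape [0.64296334 0.35420191 0.04518798]
tin [ 0.51120521 -0.08835498  0.01166683]
block [0.61982396 0.45902013 0.02743132]
```

Request:
move_arm([
  [[0.9, -0.95, 0, 0, 0, 0.06], [2, -2.1, 0, 0, 0, 0.15], [3.1, -3.3, 0, 0, 0, 0.25], [4.2, -4.5, 0.1, 0, 0, 0.35], [5.3, -5.7, 0.1, 0, 0, 0.45], [6.4, -6.9, 0.1, 0, 0, 0.55], [7.5, -8.1, 0.1, 0, 0, 0.65], [8.6, -9.3, 0.1, 0, 0, 0.65], [9.4, -10.5, 0.2, 0, 0, 0.65], [10.2, -11.7, 0.5, 0, 0, 0.65], [11, -12.9, 0.8, 0, 0, 0.65], [11.8, -14.1, 1.1, 0, 0, 0.65]],
], claw=-1)

```text
time: 1.6
position: [0.4592, 0.1257, 0.3606]
tool_rot: [0.992, -0.128, 0.0, 0.0]
ft_force: [1.9, -1.9, 0.0]
grip_width: 0.0867
grip_force: 0.0
```

Run:
```python
from h import *
o=get_obs();print(o["position"],o["q"]);plan([.475,.274,.33],-.26)
```

```text
[0.45917126 0.12568108 0.36056861] [ 3.18862715e-02  3.96227223e-01  1.84515800e+00 -2.23526567e-04
  8.99890244e-01  1.85888875e+00]
t 1.6 shift/40mm [-0.557 -3.687  0.764] rv [ 0.0001 -0.0004  0.0039]
```

Request:
move_arm([
  [[-0.1, -1, 0.2, 0, 0, 0.004], [-0.3, -2, 0.4, 0, 0, 0.004], [-0.5, -3, 0.6, 0, 0, 0.004], [-0.55, -3.5, 0.76, 0, 0, 0.004], [-0.55, -3.6, 0.76, 0, 0, 0.004], [-0.55, -3.6, 0.76, 0, 0, 0.004]],
])

```text
time: 2.35
position: [0.4744, 0.2678, 0.3306]
tool_rot: [0.992, -0.13, -0.0, 0.0]
ft_force: [-0.0, -1.2, 0.4]
grip_width: 0.0868
grip_force: 0.0
```

Run:
```python
from h import *
o=get_obs();print(o["position"],o["q"],o["tool_rot"])
c=camera("wrist");cv2.imwrite("pics/w1.png",c["pixels"]);np.savez("w1.npz",**c)
w=world(c);h=cv2.cvtColor(c["pixels"],cv2.COLOR_BGR2HSV)
z=w[...,2];m=(z>.013)&(z<.024)&(h[...,0]<24)&(h[...,1]>70)
l=cv2.connectedComponentsWithStats(m.astype(np.uint8));i=1+np.argmax(l[2][1:,4]);t=w[l[1]==i]
r=cv2.minAreaRect((t[:,:2]*1000).astype(np.float32));print(len(t),np.median(t[:,2]),r,l[2][i])
print(np.nanmedian(z[(abs(w[...,0]-.5)<.1)&(z<.008)]))
```

```text
[0.47441223 0.26775087 0.33060894] [ 3.08733353e-01  5.22390861e-01  1.70678211e+00 -6.12795223e-04
  9.12951741e-01  2.14052174e+00] [ 9.91521773e-01 -1.29940156e-01 -1.37694081e-04  3.32522737e-04]
6011 0.018235224562635443 ((512.0225830078125, 266.8677673339844), (21.689857482910156, 224.26019287109375), 75.0671157836914) [ 256   23   27  251 6011]
0.00024138935451034822
```

View pics/w1.png

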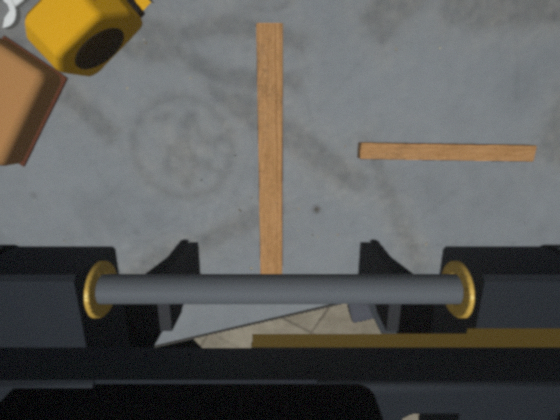

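The wrist view shows the strip vertical at column 270, with its far end at row 23 and the gripper aligned with it. I'll descend to the grasp now.

Run:
```python
from h import *
plan([.4755,.2766,.186],-.2606)
```

```text
t 2.4 shift/40mm [-0.032 -0.23   3.619] rv [ 0.0005  0.0001 -0.0007]
```

Request:
move_arm([
  [[-0.03, -0.23, 0.5, 0, 0, 0], [-0.03, -0.23, 1.2, 0, 0, 0], [-0.03, -0.23, 1.9, 0, 0, 0], [-0.03, -0.23, 2.6, 0, 0, 0], [-0.03, -0.23, 3.1, 0, 0, 0], [-0.03, -0.23, 3.4, 0, 0, 0], [-0.03, -0.23, 3.55, 0, 0, 0], [-0.03, -0.23, 3.62, 0, 0, 0], [-0.03, -0.23, 3.62, 0, 0, 0]],
])

```text
time: 3.52
position: [0.4757, 0.2777, 0.1862]
tool_rot: [0.992, -0.13, 0.0, -0.0]
ft_force: [0.2, 0.1, 0.1]
grip_width: 0.087
grip_force: 0.0
```

Request:
move_arm([
  [[0, 0, 0, 0, 0, 0], [0, 0, 0, 0, 0, 0], [0, 0, 0, 0, 0, 0], [0, 0, 0, 0, 0, 0], [0, 0, 0, 0, 0, 0], [0, 0, 0, 0, 0, 0], [0, 0, 0, 0, 0, 0], [0, 0, 0, 0, 0, 0]],
], claw=1, squeeze=30)

```text
time: 4.53
position: [0.4754, 0.2777, 0.1858]
tool_rot: [0.992, -0.13, -0.0, 0.0]
ft_force: [0.5, -0.6, 0.2]
grip_width: 0.0216
grip_force: 30.0
```

Request:
move_arm([
  [[0, 0, -0.5, 0, 0, 0], [0, 0, -1.1, 0, 0, 0], [0, 0, -1.7, 0, 0, 0], [0, 0, -2.2, 0, 0, 0], [0, 0, -2.4, 0, 0, 0], [0, 0, -2.4, 0, 0, 0]],
])

```text
time: 5.28
position: [0.4755, 0.2777, 0.282]
tool_rot: [0.992, -0.13, 0.0, -0.0]
ft_force: [-0.3, -0.1, -1.4]
grip_width: 0.0218
grip_force: 30.0
```

Run:
```python
from h import *
plan([.475,.15,.2668],-.2606);plan([.467,-.0228,.2668],.054)
```

```text
t 5.275 shift/40mm [0.81  3.088 0.379] rv [-0.0004 -0.0006  0.0004]
t 5.275 shift/40mm [1.728 7.314 0.378] rv [-3.000e-04 -6.000e-04 -3.142e-01]
```

Request:
move_arm([
  [[0.15, 0.6, 0, 0, 0, 0], [0.4, 1.4, 0, 0, 0, 0], [0.6, 2.2, 0.1, 0, 0, 0], [0.8, 3.0, 0.2, 0, 0, 0], [1.0, 3.9, 0.25, 0, 0, -0.06], [1.2, 4.8, 0.3, 0, 0, -0.12], [1.4, 5.6, 0.35, 0, 0, -0.19], [1.55, 6.4, 0.378, 0, 0, -0.25], [1.65, 7.0, 0.378, 0, 0, -0.3], [1.728, 7.314, 0.378, 0, 0, -0.314], [1.728, 7.314, 0.378, 0, 0, -0.314], [1.728, 7.314, 0.378, 0, 0, -0.314]],
])

```text
time: 6.78
position: [0.4668, -0.0224, 0.2662]
tool_rot: [1.0, 0.027, -0.001, -0.0]
ft_force: [-1.2, -0.3, -0.6]
grip_width: 0.0215
grip_force: 30.0
```

```bash
cat > m.py <<'E'
from h import *
import sys
tag=sys.argv[1]
o=get_obs();print("t",o["time"],o["position"],"yaw",2*np.arctan2(o["tool_rot"][1],o["tool_rot"][0]),"tilt",o["tool_rot"][2:],o["ft_force"])
for n in("scene","side","wrist"):
    c=camera(n);cv2.imwrite(f"pics/{n}{tag}.png",c["pixels"]);np.savez(f"{n}{tag}.npz",**c)
    w=world(c);im=c["pixels"];h=cv2.cvtColor(im,cv2.COLOR_BGR2HSV)
    yel=(h[...,0]>17)&(h[...,0]<36)&(h[...,1]>110)
    box=(w[...,0]>.64)&(w[...,0]<.72)&(w[...,1]>-.12)&(w[...,1]<.08)&(w[...,2]>.015)&(w[...,2]<.14)
    Q=w[yel&box]
    if len(Q)>50:
        for _ in range(4):
            c0=Q.mean(0);v=np.linalg.svd(Q-c0,full_matrices=False)[2][2];v*=np.sign(v[0]);d=abs((Q-c0)@v);Q=Q[d<2*d.std()+.0003]
        print(n,"plate yaw",np.arctan2(v[1],v[0]),"x at y=-.012,z=.09",c0[0]-(v[1]*(-.012-c0[1])+v[2]*(.09-c0[2]))/v[0],"vz",v[2])
        e=np.cross([0,0,1],v);e/=np.linalg.norm(e)
        dk=(h[...,2]<70)&box&(w[...,2]>.06)&(w[...,2]<.12)&(((w-c0)@v)<-.003)
        B=w[dk]
        if len(B)>5:
            a,b=np.percentile((B-c0)@e,[2,98]);print("  bezel",len(B),"lat width",b-a,"mid y",(c0+e*(a+b)/2)[1],"z",np.percentile(B[:,2],[2,98]))
    m=(h[...,0]<20)&(h[...,1]>70)&(h[...,2]>50)&(w[...,2]>.06)&(w[...,2]<.13)&(w[...,0]>.48)&(w[...,0]<.68)&(abs(w[...,1]+.02)<.05)
    P=w[m]
    t=P[P[:,2]>np.percentile(P[:,2],90)-.005] if len(P)>20 else P
    if len(t)>20:
        r=cv2.minAreaRect((t[:,:2]*1000).astype(np.float32));
        A=np.c_[t[:,0]-.6,t[:,1]+.015,np.ones(len(t))];s=np.linalg.lstsq(A,t[:,2],rcond=None)[0]
        mm=t.mean(0);dv=np.linalg.svd(t[:,:2]-mm[:2],full_matrices=False)[2][0]
        print(n,"strip top",len(t),"slopes,z@x.6",s,"yaw",np.arctan(dv[1]/dv[0]),"rect",r,"maxx",np.percentile(t[:,0],99.5))
E
python3 m.py A
```

```text
t 6.775 [ 0.46675493 -0.02240031  0.26619242] yaw 0.05367821146182033 tilt [-0.00066261 -0.00028923] [-1.20123524 -0.31855979 -0.57426467]
scene plate yaw 0.05164977031382307 x at y=-.012,z=.09 0.674986591299292 vz 0.000202972701205472
  bezel 52 lat width 0.04012220617564552 mid y -0.011628976066142556 z [0.07365198 0.10693445]
scene strip top 252 slopes,z@x.6 [ 0.01090686 -0.14343966  0.09796371] yaw -0.01378237880428976 rect ((584.2029418945312, -19.824832916259766), (51.00761795043945, 204.9337615966797), 76.40129089355469) maxx 0.6541703890483407
side plate yaw 0.053853674579454384 x at y=-.012,z=.09 0.6784607117140687 vz 0.0010378789677193303
  bezel 32 lat width 0.03602604318163686 mid y -0.013936971395366444 z [0.07121877 0.10700229]
side strip top 405 slopes,z@x.6 [ 0.01123102 -0.00454163  0.09647854] yaw 0.049560164677884835 rect ((603.6051635742188, -14.036478042602539), (38.36716079711914, 143.0511932373047), 88.8372802734375) maxx 0.674119109309367
wrist strip top 11993 slopes,z@x.6 [-0.00010003  0.00288449  0.09882445] yaw 0.051016086120162514 rect ((533.1781005859375, -17.67093276977539), (107.2531967163086, 21.90007209777832), 2.86334490776062) maxx 0.5861252370637652
```

Run:
```python
import cv2,numpy as np
a=cv2.resize(cv2.imread("pics/sceneA.png")[110:260,230:430],(800,600),interpolation=cv2.INTER_CUBIC)
b=cv2.resize(cv2.imread("pics/sideA.png")[190:340,200:400],(800,600),interpolation=cv2.INTER_CUBIC)
cv2.imwrite("pics/cA.png",cv2.resize(np.hstack([a,b]),(800,300),interpolation=cv2.INTER_AREA))
```

```text
(no output)
```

View pics/cA.png

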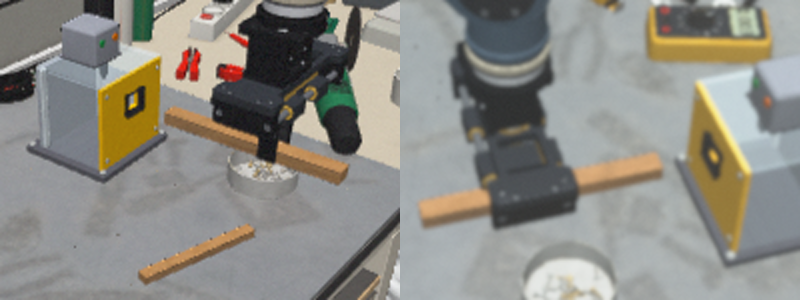

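The crops show the strip held level and pointing at the guard, with its tip about 30 mm in front of the bezel in both views. I'll refine the strip-to-window offset within each view.

```bash
cat > m2.py <<'E'
from h import *
import sys
tag=sys.argv[1]
def meas(n,tag,fresh):
    if fresh: c=camera(n);np.savez(f"{n}{tag}.npz",**c)
    c=dict(np.load(f"{n}{tag}.npz"))
    w=world(c);h=cv2.cvtColor(c["pixels"],cv2.COLOR_BGR2HSV)
    m=(h[...,0]>5)&(h[...,0]<19)&(h[...,1]>80)&(h[...,2]>70)&(w[...,2]>.075)&(w[...,2]<.108)&(w[...,0]>.5)&(w[...,0]<.69)&(abs(w[...,1]+.016)<.03)
    l=cv2.connectedComponentsWithStats(m.astype(np.uint8));i=1+np.argmax(l[2][1:,4]);P=w[l[1]==i]
    d=np.array([np.cos(.054),np.sin(.054)]);e=np.array([-d[1],d[0]])
    q=P[:,:2]-[.677,-.012]
    s=q@d;t=q@e;z=P[:,2]
    zt=np.percentile(z,97);top=z>zt-.004
    print(n,"px",l[2][i],"tip s",np.percentile(s,[99,99.8]),"z 2/50/97",np.percentile(z,[2,50,97]))
    for a in np.arange(-.17,0,.02):
        k=top&(s>a)&(s<a+.02)
        if k.sum()>12: print("   s%.3f n%d top t %.4f..%.4f mid %.4f z %.4f"%(a+.01,k.sum(),*np.percentile(t[k],[3,97]),np.mean(np.percentile(t[k],[3,97])),np.median(z[k])))
    E=c["extrinsics"];print("  cam",-E[:3,:3].T@E[:3,3])
if __name__=="__main__":
    for n in("scene","side"): meas(n,tag,len(sys.argv)>2)
E
python3 m2.py A
```

```text
scene px [312 163  43  22 382] tip s [-0.06329272 -0.06250472] z 2/50/97 [0.08262485 0.09524726 0.09880724]
   s-0.160 n31 top t -0.0023..0.0127 mid 0.0052 z 0.0974
   s-0.140 n30 top t -0.0013..0.0130 mid 0.0059 z 0.0977
   s-0.120 n36 top t -0.0102..0.0132 mid 0.0015 z 0.0975
   s-0.100 n39 top t -0.0085..0.0129 mid 0.0022 z 0.0976
   s-0.080 n38 top t -0.0083..0.0120 mid 0.0019 z 0.0973
   s-0.060 n14 top t -0.0087..0.0123 mid 0.0018 z 0.0971
  cam [0.0911827  0.70777501 0.56236568]
side px [287 267  44  19 492] tip s [-0.06109686 -0.0601999 ] z 2/50/97 [0.08600896 0.09555909 0.09864354]
   s-0.140 n62 top t -0.0116..0.0090 mid -0.0013 z 0.0963
   s-0.120 n82 top t -0.0109..0.0092 mid -0.0009 z 0.0966
   s-0.100 n80 top t -0.0121..0.0098 mid -0.0011 z 0.0964
   s-0.080 n74 top t -0.0112..0.0094 mid -0.0009 z 0.0962
   s-0.060 n39 top t -0.0107..0.0084 mid -0.0011 z 0.0960
  cam [ 0.36182455 -0.68122531  0.87216775]
```

Request:
move_arm([
  [[0.2, 0.02, -0.02, 0, 0, 0], [0.5, 0.02, -0.02, 0, 0, 0], [0.8, 0.02, -0.02, 0, 0, 0], [1.0, 0.02, -0.02, 0, 0, 0], [1.1, 0.02, -0.02, 0, 0, 0], [1.1, 0.02, -0.02, 0, 0, 0], [1.1, 0.02, -0.02, 0, 0, 0]],
])

```text
time: 7.8
position: [0.5106, -0.0212, 0.2674]
tool_rot: [1.0, 0.027, -0.0, -0.0]
ft_force: [-0.6, -0.4, -0.3]
grip_width: 0.0217
grip_force: 30.0
```

```bash
python3 m2.py B 1
python3 - <<'E'
from h import *
o=get_obs();print(o["time"],o["position"],2*np.arctan2(o["tool_rot"][1],o["tool_rot"][0]),o["ft_force"])
ims=[]
for n,(r,c0) in dict(scene=(125,270),side=(235,320)).items():
    im=np.load(n+"B.npz")["pixels"][r:r+75,c0:c0+50+25]
    ims.append(cv2.resize(im,(400,400),interpolation=cv2.INTER_CUBIC))
cv2.imwrite("pics/cB.png",np.hstack(ims))
E
```

```text
scene px [298 158  45  23 415] tip s [-0.01144171 -0.00447279] z 2/50/97 [0.08284219 0.09596309 0.09986531]
   s-0.140 n29 top t -0.0029..0.0123 mid 0.0047 z 0.0988
   s-0.120 n31 top t -0.0042..0.0122 mid 0.0040 z 0.0987
   s-0.100 n29 top t -0.0041..0.0119 mid 0.0039 z 0.0987
   s-0.080 n32 top t -0.0055..0.0128 mid 0.0036 z 0.0989
   s-0.060 n35 top t -0.0090..0.0103 mid 0.0007 z 0.0986
   s-0.040 n33 top t -0.0108..0.0110 mid 0.0001 z 0.0982
   s-0.020 n20 top t -0.0112..0.0104 mid -0.0004 z 0.0981
  cam [0.0911827  0.70777501 0.56236568]
side px [312 263  41  18 473] tip s [-0.01479919 -0.00467453] z 2/50/97 [0.08488114 0.09669652 0.09963649]
   s-0.100 n20 top t -0.0129..0.0067 mid -0.0031 z 0.0970
   s-0.080 n78 top t -0.0132..0.0081 mid -0.0026 z 0.0977
   s-0.060 n76 top t -0.0132..0.0092 mid -0.0020 z 0.0977
   s-0.040 n79 top t -0.0134..0.0071 mid -0.0031 z 0.0978
   s-0.020 n61 top t -0.0127..0.0084 mid -0.0021 z 0.0973
  cam [ 0.36182455 -0.68122531  0.87216775]
7.9 [ 0.51061035 -0.02123213  0.26744675] 0.053648134824455705 [ 0.13957676 -0.22354859 -0.86709712]
```

View pics/cB.png

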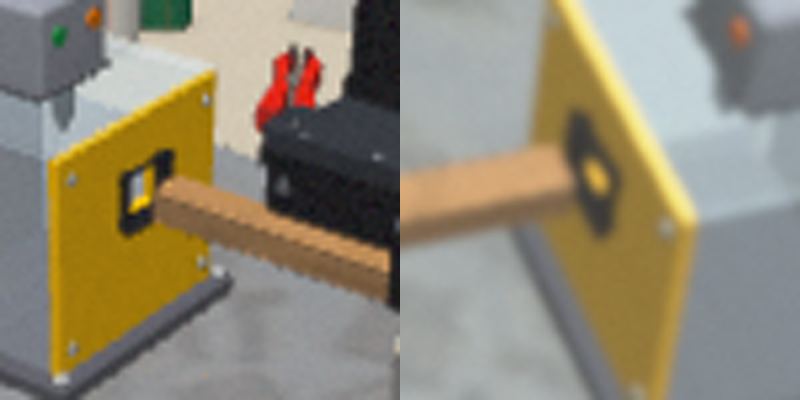

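The crops show the tip just in front of the bezel in both views, roughly centred on it. I'll trim by half a millimetre and feed in gently.

Request:
move_arm([
  [[0, -0.012, 0.012, 0, 0, 0], [0.05, -0.012, 0.012, 0, 0, 0], [0.1, -0.012, 0.012, 0, 0, 0], [0.15, -0.012, 0.012, 0, 0, 0], [0.2, -0.012, 0.012, 0, 0, 0], [0.25, -0.012, 0.012, 0, 0, 0], [0.3, -0.012, 0.012, 0, 0, 0], [0.34, -0.012, 0.012, 0, 0, 0], [0.38, -0.012, 0.012, 0, 0, 0], [0.4, -0.012, 0.012, 0, 0, 0], [0.4, -0.012, 0.012, 0, 0, 0]],
])

```text
time: 9.28
position: [0.527, -0.0199, 0.267]
tool_rot: [1.0, 0.027, -0.0, -0.0]
ft_force: [0.3, -0.2, -0.5]
grip_width: 0.0217
grip_force: 30.0
```

Request:
move_arm([
  [[0.03, 0, 0, 0, 0, 0], [0.06, 0, 0, 0, 0, 0], [0.09, 0, 0, 0, 0, 0], [0.12, 0, 0, 0, 0, 0], [0.12, 0, 0, 0, 0, 0]],
])

```text
time: 9.9
position: [0.5318, -0.0197, 0.267]
tool_rot: [1.0, 0.027, 0.0, 0.0]
ft_force: [-0.2, 0.5, -1.5]
grip_width: 0.0221
grip_force: 30.0
```

Request:
move_arm([
  [[0.04, 0, 0, 0, 0, 0], [0.08, 0, 0, 0, 0, 0], [0.12, 0, 0, 0, 0, 0], [0.16, 0, 0, 0, 0, 0], [0.2, 0, 0, 0, 0, 0], [0.2, 0, 0, 0, 0, 0]],
])

```text
time: 10.65
position: [0.5399, -0.0192, 0.267]
tool_rot: [1.0, 0.027, 0.0, 0.0]
ft_force: [-0.2, -0.2, 0.2]
grip_width: 0.0215
grip_force: 30.0
```

```bash
python3 m2.py C 1
python3 - <<'E'
from h import *
o=get_obs();print(o["time"],o["position"],o["ft_force"],o["moment"])
ims=[]
for n,(r,c0) in dict(scene=(125,270),side=(235,320)).items():
    im=np.load(n+"C.npz")["pixels"][r:r+75,c0:c0+75]
    ims.append(cv2.resize(im,(400,400),interpolation=cv2.INTER_CUBIC))
cv2.imwrite("pics/cC.png",np.hstack(ims))
E
```

```text
scene px [294 155  39  23 357] tip s [-0.00462584 -0.00250503] z 2/50/97 [0.08305274 0.09597693 0.10035691]
   s-0.100 n27 top t -0.0024..0.0123 mid 0.0050 z 0.0984
   s-0.080 n28 top t -0.0023..0.0123 mid 0.0050 z 0.0981
   s-0.060 n23 top t -0.0028..0.0114 mid 0.0043 z 0.0986
   s-0.040 n31 top t -0.0070..0.0111 mid 0.0021 z 0.0984
   s-0.020 n35 top t -0.0090..0.0176 mid 0.0043 z 0.0988
   s-0.000 n18 top t -0.0158..0.0131 mid -0.0014 z 0.0988
  cam [0.0911827  0.70777501 0.56236568]
side px [328 260  30  18 355] tip s [-0.00402567 -0.00298949] z 2/50/97 [0.08443322 0.09607104 0.09933668]
   s-0.060 n41 top t -0.0124..0.0077 mid -0.0024 z 0.0970
   s-0.040 n76 top t -0.0122..0.0087 mid -0.0018 z 0.0970
   s-0.020 n72 top t -0.0122..0.0092 mid -0.0015 z 0.0968
   s-0.000 n25 top t -0.0121..0.0078 mid -0.0021 z 0.0973
  cam [ 0.36182455 -0.68122531  0.87216775]
10.75 [ 0.53967942 -0.01920454  0.26697072] [ 1.34126842  0.21495094 -0.96688099] [ 0.02510849  0.01415556 -0.00165104]
```

View pics/cC.png

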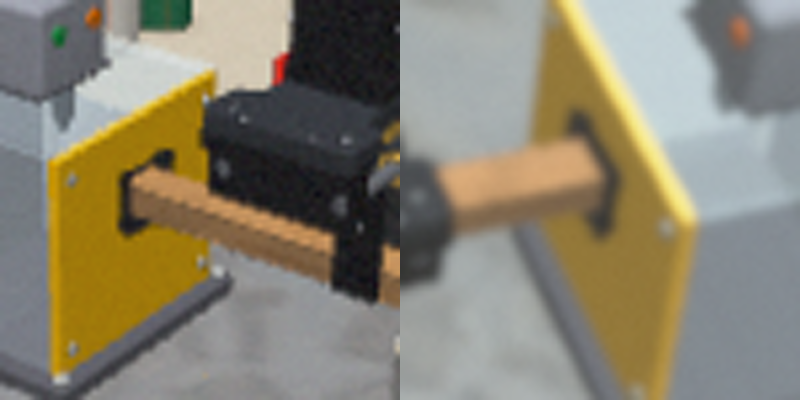

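The views show the strip's end inside the window, and no contact force has built up. I'll keep feeding.

Request:
move_arm([
  [[0.05, 0, 0, 0, 0, 0], [0.11, 0, 0, 0, 0, 0], [0.17, 0, 0, 0, 0, 0], [0.23, 0, 0, 0, 0, 0], [0.29, 0, 0, 0, 0, 0], [0.35, 0, 0, 0, 0, 0], [0.4, 0, 0, 0, 0, 0], [0.45, 0, 0, 0, 0, 0], [0.5, 0, 0, 0, 0, 0], [0.5, 0, 0, 0, 0, 0]],
])

```text
time: 12.0
position: [0.5598, -0.0181, 0.267]
tool_rot: [1.0, 0.027, 0.0, 0.0]
ft_force: [-0.1, -0.5, -0.6]
grip_width: 0.0221
grip_force: 30.0
```

Request:
move_arm([
  [[0.05, 0, 0, 0, 0, 0], [0.1, 0, 0, 0, 0, 0], [0.16, 0, 0, 0, 0, 0], [0.22, 0, 0, 0, 0, 0], [0.28, 0, 0, 0, 0, 0], [0.34, 0, 0, 0, 0, 0], [0.4, 0, 0, 0, 0, 0], [0.45, 0, 0, 0, 0, 0], [0.5, 0, 0, 0, 0, 0], [0.5, 0, 0, 0, 0, 0]],
])

```text
time: 13.25
position: [0.5798, -0.0171, 0.267]
tool_rot: [1.0, 0.027, 0.0, 0.0]
ft_force: [-0.3, 0.1, -0.3]
grip_width: 0.0217
grip_force: 30.0
```

Still no force, so 20 mm more will bring the tip to about 73 mm behind the front face.

Request:
move_arm([
  [[0.05, 0, 0, 0, 0, 0], [0.1, 0, 0, 0, 0, 0], [0.16, 0, 0, 0, 0, 0], [0.22, 0, 0, 0, 0, 0], [0.28, 0, 0, 0, 0, 0], [0.34, 0, 0, 0, 0, 0], [0.4, 0, 0, 0, 0, 0], [0.45, 0, 0, 0, 0, 0], [0.5, 0, 0, 0, 0, 0], [0.5, 0, 0, 0, 0, 0], [0.5, 0, 0, 0, 0, 0]],
])

```text
time: 14.62
position: [0.5996, -0.016, 0.267]
tool_rot: [1.0, 0.027, -0.0, -0.0]
ft_force: [-0.2, -0.2, -1.2]
grip_width: 0.0218
grip_force: 30.0
```

Run:
```python
from h import *
o=get_obs();print(o["time"],o["position"],o["ft_force"],o["moment"],o["grip_force"],o["joint_velocities"])
ims=[]
for n,(r,c0) in dict(scene=(90,230),side=(200,310)).items():
    im=camera(n)["pixels"][r:r+120,c0:c0+120]
    ims.append(cv2.resize(im,(400,400),interpolation=cv2.INTER_CUBIC))
cv2.imwrite("pics/cD.png",np.hstack(ims))
```

```text
14.625 [ 0.59956537 -0.01598471  0.26699439] [-0.21562431 -0.15747207 -1.18186077] [0.05071103 0.00399335 0.0540917 ] 29.98719334602356 [-0.00223151 -0.00139895  0.00185048 -0.00010901  0.00112018  0.0005096 ]
```

View pics/cD.png

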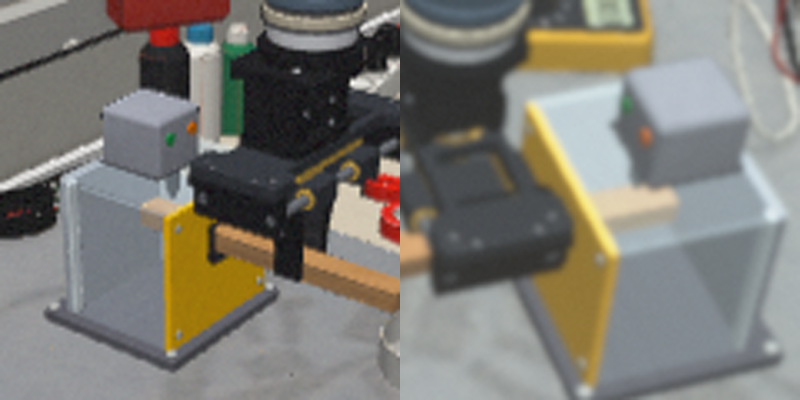

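The scene view shows the tip at about (143,210), past the nozzle at (172,185). The side view shows the strip inside the clear guard. It is at rest with no contact force.

```bash
python3 -c "
from rig import *
print(hand_in())"
```

```text
the job is handed in; nothing more can be done
None
```

I handed the job in at about 14.7 s with the strip still gripped, its end about 73 mm behind the window's front face by my measurements (past the nozzle), and no noticeable force on the guard; the arm stayed clear of the bystanders throughout, and the hand-in returned no verdict.

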